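# Push the carton down the scanning lane

## Task

With the outside of the fingers, push the cardboard carton down the narrow scanning lane until its leading end sits flat against the end stop, then leave it there. It starts askew and off line, so it will need squaring up before it goes in: neither the carton nor the robot may touch either of the two guide rails, which carry the sensors. Never lift, tip or carry the carton, and leave everything else on the bench alone.

Things in the scene. Friction and masses are not known exactly. Their poses are not given: they have to be found in the camera images.
- carton: the closed cardboard carton to push: 120 mm long (its x), 92 mm wide (its y), 70 mm tall, 0.3 to 0.65 kg; origin at the centre of its underside. It stands on the lane's plate before the mouth, its x axis roughly down the lane but skewed and off to one side. Slides with ordinary friction.
- carton_front (a point): centre of the carton's leading end face (60 mm ahead of its origin along its x, 35 mm above its underside)
- lane: fixed scanning lane leading from the robot's left to its right: steel plate 6 mm thick, 190 mm wide. Origin: middle of the lane's mouth at bench height; x runs down the lane to the end stop, y to its left, z up. Plate spans x -250 to 210 mm, the guide rails x 0 to 200; end stop's face at x 200, 150 mm wide, 50 mm above the plate; behind it a grey scanner housing 100 mm tall
- lane_stop (a point): foot of the end stop's face, on the lane's centre line, on top of the base plate
- rail_left: guide rail on the lane's +y side: aluminium bar 200 mm long, 8 mm thick, its top 28 mm above the bench (22 mm above the plate); origin at the middle of its underside, 62 mm from the lane's centre line. The clear width between the rails is 116 mm, so 12 mm spare each side of the carton. Fixed.
- rail_right: the same rail on the lane's -y side
- jar: bystander: screw-top jar, 54 mm wide, 75 mm tall; origin at its underside, among the work beside the lane
- tin: bystander: flat steel tin, 60 x 45 x 30 mm tall; origin at its underside, among the work beside the lane
- small_carton: bystander: small closed carton, 70 x 50 x 45 mm tall; origin at its underside, among the work beside the lane
- spray: bystander: trigger spray bottle, 68 mm wide, 180 mm tall; origin at its underside, among the work beside the lane
- mug: bystander: white mug, 78 mm wide, 90 mm tall; origin at its underside, among the work beside the lane
- tape: bystander: roll-like disc 80 mm wide, 24 mm tall, lying flat; origin at its underside, among the work beside the lane
Mind the look-alikes: they are no part of the job. What is shaped like the carton but red or yellow is not meant.

How it is judged:
On the way:
1. the carton's leading end is at least 40 mm inside the lane's mouth, between the rails (x of carton_front in the frame of lane above 0.04 m and y of carton in the frame of lane between -0.012 and 0.012 m), for 0.05 s.
At the end, for the whole second after the job is handed in: The carton stands flat on the plate between the rails, at rest, its leading end within 5 mm of the end stop and square to it within 0.05 rad (x of carton_front in the frame of lane above 0.195 m and angle between the x axis of carton and the x axis of lane, either way round below 0.05 rad and y of carton in the frame of lane between -0.012 and 0.012 m and angle between carton's own z axis and vertical below 0.05 rad and z of carton in the frame of lane below 0.01 m and linear speed of carton below 0.01 m/s); the robot touches nothing.
It fails at once if a guide rail is touched (by the carton, the robot or anything else; 0.3 N) (contact force between any of rail_left, rail_right and anything else above 0.3 N).
It fails at once if the carton is lifted (8 mm off the plate) or tipped (0.15 rad) (z of carton in the frame of lane above 0.014 m or angle between carton's own z axis and vertical above 0.15 rad).
It fails at once if the carton is pushed with the arm or the gripper's body instead of the fingers (contact force between the arm and carton above 1 N).
It fails at once if a bystander is moved more than 20 mm (distance of any of jar, tin, small_carton, spray, mug, tape from where it was at the start of the episode above 0.02 m).
It also fails if it takes over 69 s, if anything falls off the work surface, if the arm or the gripper's body presses on something with over 40 N, if the wrist force passes 120 N, or if a joint passes its speed limit or range.

## Robot

A 6-joint arm with a two-finger parallel gripper is mounted at the origin on the work surface. World frame = base frame: x ahead of the robot, y to its left, z up, the work surface at z = 0. Lengths are in m, angles in rad, forces in N, time in s.
With the tool pointing down it reaches from about 0.375 to 0.975 m from the base axis. Payload 3.8 kg.
Tool frame: the origin (TCP) lies midway between the tips of the shut fingers; the grasp point (between the pads) lies 19 mm behind it; z points along the fingers, y is the line along which they close (so a half turn about z gives the same grasp; the last joint's range is limited). The gripper opens to 88 mm and grips with 3 to 60 N. Pads are 18 mm wide; open, the fingers measure 123 mm over their backs; the gripper's body (75 mm by 187 mm) begins 45 mm behind the grasp point.
Start: joints at [-1.141, 0.264, 1.604, -0, 1.274, -0.037], TCP at [0.304, -0.603, 0.218] pointing down, gripper open.
Joint ranges: [-2.63, 2.63], [-0.94, 2.18], [0.31, 2.57], [-1.31, 4.45], [0, 2.66], [-2.55, 2.55]. Speed limits (rad/s): [2.57, 2.57, 3.14, 3.14, 3.14, 3.14].

## Interface

Orientations are given as a rotation vector (axis times angle).
In Python, from cell import manip, inverse_kinematics, cams, order gives the robot as it stands. Calls block until the motion is done:
- manip.move_pose(position, orientation): joint-space move of the TCP to a pose.
- manip.move_linear(position, rate=0.15, rot=None): straight line of the TCP; rot=None keeps the orientation; rate is the mean speed in m/s.
- manip.set_joints(angles): joint-space move.
- manip.set_gripper(opening, force=None): finger opening in m; force is the grip in N (None keeps the last); returns when the fingers have stopped.
- manip.dwell(seconds).
- inverse_kinematics(position, orientation): joint angles nearest the present ones, or None.
- manip.state(): the state.
- cams.capture(name): name is "side" or "top"; returns a dict with "image" (400x640x3 uint8, blue, green, red), "z_map" (400x640 float32, m along the optical axis (not along the pixel's ray), 0 where there is no reading), "intrinsics" (3x3 intrinsics, pixels), "k1" (the pictures are not rectified: a ray, as slopes to the right and down, at radius r is drawn at 1 + k1 r^2 times it, then the intrinsics apply), "position" and "orientation" of the camera in the world. Camera axes: x right, y down, z forward; pixel columns grow to the right and rows downward; lengths in m; the calibration is good to about 2 mm. A picture is of the moment at which its call begins.
A pose or a line that the arm cannot do raises manip.IKError and nothing moves.
- order.close_job(): hands the job in; it is judged then, once.
The state is a dict: "clock": time; "joint_pos": joint angles; "joint_velocities": joint speeds; "tau": joint torques, N m; "tool_pos": TCP position; "tcp_rot": TCP orientation; "contact_force": force on the tool from outside, world axes, zero at the start; "moment": the same for the moment, N m; "gripper_width": finger opening in m; "grasp_force": force on a finger pad.
Only numpy, scipy, OpenCV 4.12 (cv2) and the standard library are available. Lean on these libraries where they do the work, as an engineer would, in place of code of your own. Each camera call takes 0.05 s, during which the arm holds its last target. There are 200 camera calls.

## Working session

There is one attempt and no reset: what is moved stays moved. The work goes in short steps, each a Python script; the robot and the scene stay as the last script left them, time stands still between calls to the robot, and variables do not carry over. Pictures are saved under pics/ and viewed, at most 10 in all, crops included, and the job is handed in when it is done.

```bash
ls; mkdir -p pics
python3 - <<'E'
from cell import manip,cams
import cv2
for n in("top","side"):
    c=cams.capture(n); cv2.imwrite(f"pics/{n}0.png",c["image"])
    print(n,c["intrinsics"],c["k1"],c["position"],c["orientation"])
s=manip.state();print(s["clock"],s["tool_pos"],s["tcp_rot"],s["gripper_width"])
E
```

```text
pics
top [[377.80105927   0.         317.24599674]
 [  0.         377.80105927 197.82225944]
 [  0.           0.           1.        ]] -0.044557418545837675 [5.35250292e-01 6.24439194e-04 9.57910856e-01] [-2.17590119  2.18844283 -0.07060508]
side [[479.53700215   0.         321.21577752]
 [  0.         479.53700215 196.70133975]
 [  0.           0.           1.        ]] -0.12700274922246396 [0.03927889 0.66548596 0.6807288 ] [-0.91452443  2.3918555  -1.22358712]
0.1 [ 0.3035099  -0.60213628  0.21709677] [-3.05441007e+00 -7.26188761e-01  6.07403299e-04] 0.08798077518818521
```

View pics/top0.png

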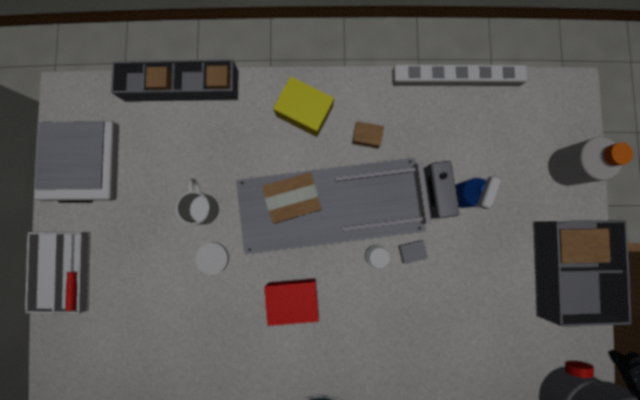

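View pics/side0.png

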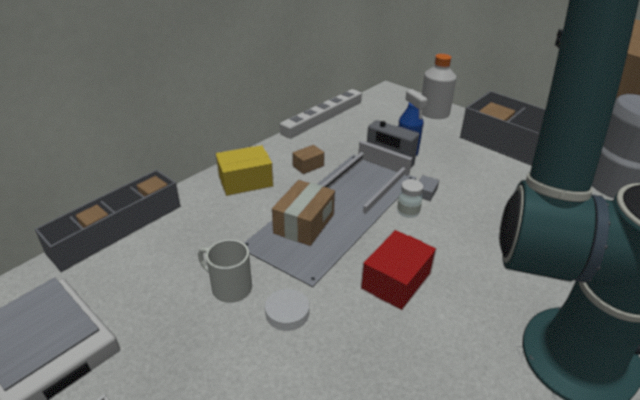

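The top view shows the carton at about (292,197). The plate runs from (240,215) to (420,190), with rails at (335–413, 178–164) and (344–422, 228–221). Jar (378,257) and tin (413,251) are near the right rail. Next I'll measure with rectified views.

```bash
cat > h.py <<'E'
import numpy as np,cv2
from scipy.spatial.transform import Rotation as R
from cell import manip,cams,inverse_kinematics,order
def cloud(c):
    h,w=c["z_map"].shape; u,v=np.meshgrid(np.arange(w),np.arange(h))
    p=np.stack([u,v],-1).reshape(-1,1,2).astype(np.float64)
    n=cv2.undistortPoints(p,c["intrinsics"],np.array([c["k1"],0,0,0.])).reshape(h,w,2)
    z=c["z_map"][...,None]; P=np.concatenate([n*z,z],-1)
    return P@R.from_rotvec(c["orientation"]).as_matrix().T+c["position"]
def ortho(c,z,x0,x1,y0,y1,s=1000):
    # image up = +x, left = +y ; px scale s per m
    H,W=int((x1-x0)*s),int((y1-y0)*s); v,u=np.mgrid[:H,:W]
    P=np.stack([x1-v/s,y1-u/s,np.full(u.shape,z)],-1).reshape(-1,3)
    M=R.from_rotvec(c["orientation"]).as_matrix().T
    q,_=cv2.projectPoints(P,M,-M@c["position"],c["intrinsics"],np.array([c["k1"],0,0,0.]))
    q=q.reshape(H,W,2).astype(np.float32)
    return cv2.remap(c["image"],q[...,0],q[...,1],cv2.INTER_CUBIC)
def carton(c,box=((0.40,0.66),(-0.30,0.2))):
    P=cloud(c); im=c["image"].astype(int)
    m=(np.abs(P[...,2]-.076)<.012)&(P[...,0]>box[0][0])&(P[...,0]<box[0][1])&(P[...,1]>box[1][0])&(P[...,1]<box[1][1])
    n,l,st,ce=cv2.connectedComponentsWithStats(m.astype(np.uint8))
    k=1+np.argmax(st[1:,4]); q=P[l==k]
    r=cv2.minAreaRect((q[:,:2]*1000).astype(np.float32))
    return r,q[:,2].mean(),len(q)
E
python3 - <<'E'
from h import *
c=cams.capture("top"); P=cloud(c)
print(carton(c))
for px in [(292,197),(300,230),(390,200),(378,257),(413,251),(440,190),(150,280),(270,185)]: print(px,P[px[1],px[0]].round(4))
a=ortho(c,.028,.36,.68,-.36,.24,1300); cv2.imwrite("pics/o28.png",a); print(a.shape)
np.save("P0.npy",P)
z=P[...,2];
E
```

```text
(((600.7178955078125, 66.6876220703125), (91.97618103027344, 120.54731750488281), 15.542764663696289), np.float64(0.07741616159321464), 2009)
(292, 197) [0.6001 0.065  0.079 ]
(300, 230) [0.5222 0.0503 0.0063]
(390, 200) [ 0.5964 -0.1773  0.0061]
(378, 257) [ 0.4598 -0.1338  0.0768]
(413, 251) [ 0.4697 -0.2266  0.0312]
(440, 190) [ 0.6126 -0.2748  0.1001]
(150, 280) [0.3972 0.4311 0.0024]
(270, 185) [0.6286 0.1166 0.0783]
(416, 780, 3)
```

View pics/o28.png

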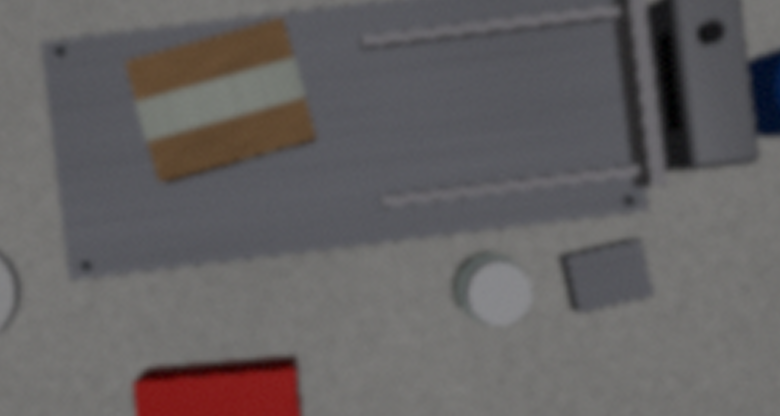

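Carton heading is about −74.5° and lane heading about −83.4°, so the carton is skewed roughly 9° left and 27 mm off line. I'll fit the rails properly, then move into position for a two-finger side push.

```bash
python3 - <<'E'
from h import *
import json
c=cams.capture("top")
s=2000;x1,y1=.70,.0
a=cv2.cvtColor(ortho(c,.028,.5,x1,-.28,y1,s),cv2.COLOR_BGR2GRAY).astype(float)
a=cv2.GaussianBlur(a,(0,0),4)
def fit(p,q):
    pts=[]
    for t in np.linspace(.1,.9,60):
        y=p[1]+t*(q[1]-p[1]); x=p[0]+t*(q[0]-p[0]); u=int((y1-y)*s)
        v=int((x1-x)*s); w=np.arange(v-18,v+19); g=a[w,u]; g=np.clip(g-np.percentile(g,60),0,None)
        pts.append([x1-(g*w).sum()/g.sum()/s,y])
    vx,vy,x0,y0=cv2.fitLine(np.array(pts,np.float32),cv2.DIST_HUBER,0,.001,.001).ravel()
    d=np.array([vx,vy])*-np.sign(vy); return d,np.array([x0,y0])
dl,pl=fit((.6485,-.0377),(.6708,-.2346)); dr,pr=fit((.5246,-.0562),(.5477,-.2508))
print(np.degrees([np.arctan2(*d[::-1]) for d in(dl,dr)]))
d=dl+dr;d/=np.linalg.norm(d);n=np.array([-d[1],d[0]]);print("gap",n@(pl-pr))
mid=np.mean([[.6485,-.0377],[.5246,-.0562],np.array([.6708,-.2346])-.2*d,np.array([.5477,-.2508])-.2*d],0)
o=d*(d@mid)+n*(n@(pl+pr)/2); print(o,np.degrees(np.arctan2(d[1],d[0])))
json.dump([*o,*d],open("lane.json","w"))
E
cat >> h.py <<'E'
import json
try:
    L=np.array(json.load(open("lane.json"))); O,EX=L[:2],L[2:]; EY=np.array([-EX[1],EX[0]])
except OSError: pass
def W(x,y,z): return [*(O+x*EX+y*EY),z]
def inlane(p): d=np.asarray(p)[:2]-O; return np.array([d@EX,d@EY])
def rot(ydir,k=0):  # tool down, y axis along ydir (2d)
    y=np.array([*ydir,0.])*(-1 if k else 1); z=np.array([0,0,-1.]); return R.from_matrix(np.stack([np.cross(y,z),y,z],1)).as_rotvec()
def pose():
    r,z,n=carton(cams.capture("top")); (cx,cy),(w,h),an=r
    th=an if w>h else an+90; th=np.degrees(np.arctan2(EX[1],EX[0]))-th
    return inlane([cx/1e3,cy/1e3]).round(4),round(-((th+90)%180-90),2),(round(w,1),round(h,1),n)
E
python3 - <<'E'
from h import *
print(pose())
for nm,yd,p in(("side",EX,(-.111,.115)),("rear",EY,(-.20,0)),("end",EY,(.08,0))):
    for k in(0,1):
        for z in (.036,.25): print(nm,k,z,inverse_kinematics(W(*p,z),rot(yd,k)))
E
```

```text
[-83.29905 -82.99657]
gap 0.12615512
[ 0.58719893 -0.0453915 ] -83.14781Traceback (most recent call last):
  File "<stdin>", line 20, in <module>
    for chunk in iterable:
                 ^^^^^^^^
    yield from _iterencode_list(o, _current_indent_level)
    yield from chunks
    o = _default(o)
    raise TypeError(f'Object of type {o.__class__.__name__} '
                    f'is not JSON serializable')
TypeError: Object of type float32 is not JSON serializable
Traceback (most recent call last):
  File "h.py", line 27, in <module>
    L=np.array(json.load(open("lane.json"))); O,EX=L[:2],L[2:]; EY=np.array([-EX[1],EX[0]])
               ~~~~~~~~~^^^^^^^^^^^^^^^^^^^^^^^^^^^^
json.decoder.JSONDecodeError: Expecting value: line 1 column 44 (char 43)
```

```bash
python3 -c "
import json,math
a=math.radians(-83.2);json.dump([.5872,-.0456,math.cos(a),math.sin(a)],open('lane.json','w'))"
python3 - <<'E'
from h import *
print(pose())
for nm,yd,p in(("side",EX,(-.111,.115)),("rear",EY,(-.20,0)),("end",EY,(.08,0))):
    for k in(0,1):
        for z in (.036,.25):
            q=inverse_kinematics(W(*p,z),rot(yd,k)); print(nm,k,z,q if q is None else np.round(q,2))
P=np.load("P0.npy"); 
for px in((303,105),(318,130),(460,190),(490,190),(195,205)): print(px,P[px[1],px[0]].round(3))
print(manip.state()["clock"])
E
```

```text
(array([-0.1099,  0.0267]), np.float64(8.83), (91.9, 120.4, 2013))
side 0 0.036 [ 0.08  0.45  1.71 -0.    0.98  1.53]
side 0 0.25 [ 0.08  0.28  1.52 -0.    1.34  1.53]
side 1 0.036 [ 0.08  0.45  1.71 -0.    0.98 -1.61]
side 1 0.25 [ 0.08  0.28  1.52  0.    1.34 -1.61]
rear 0 0.036 [0.22 0.27 1.96 0.   0.91 0.1 ]
rear 0 0.25 [0.22 0.07 1.77 0.   1.3  0.1 ]
rear 1 0.036 None
rear 1 0.25 None
end 0 0.036 [-0.25  0.31  1.9   0.    0.92 -0.37]
end 0 0.25 [-0.25  0.12  1.71  0.    1.31 -0.37]
end 1 0.036 None
end 1 0.25 None
(303, 105) [0.823 0.039 0.069]
(318, 130) [0.766 0.003 0.051]
(460, 190) [ 0.614 -0.328  0.08 ]
(490, 190) [ 0.605 -0.354  0.181]
(195, 205) [0.587 0.317 0.006]
0.25
```

Run:
```python
from h import *
p=manip.state()["tool_pos"]; r=rot(EX,0)
manip.move_linear([p[0],p[1],.30],rate=.25)
manip.set_gripper(.062)
manip.move_pose(W(-.109,.118,.27),r)
manip.move_linear(W(-.109,.118,.036),rate=.15)
print(manip.state()["contact_force"].round(2) if hasattr(manip.state()["contact_force"],'round') else manip.state()["contact_force"])
for y in(.10,.09,.08,.072):
    manip.move_linear(W(-.109,y,.036),rate=.04); s=manip.state()
    print(y,np.round(s["contact_force"],2),inlane(s["tool_pos"]).round(4),round(s["clock"],1))
print(pose())
c=cams.capture("top");cv2.imwrite("pics/o2.png",ortho(c,.076,.4,.8,-.3,.3,1300))
```

```text
[-0.16 -1.    0.24]
0.1 [-0.81 -0.28  0.49] [-0.109   0.0999] 6.3
0.09 [ 0.75  1.2  -0.27] [-0.109   0.0897] 6.8
0.08 [ 1.71 -0.55  0.81] [-0.109   0.0799] 7.2
0.072 [ 2.12 -1.55  1.24] [-0.109   0.0718] 7.5
(array([-0.1314,  0.0095]), np.float64(89.7), (86.5, 85.1, 1220))
```

View pics/o2.png

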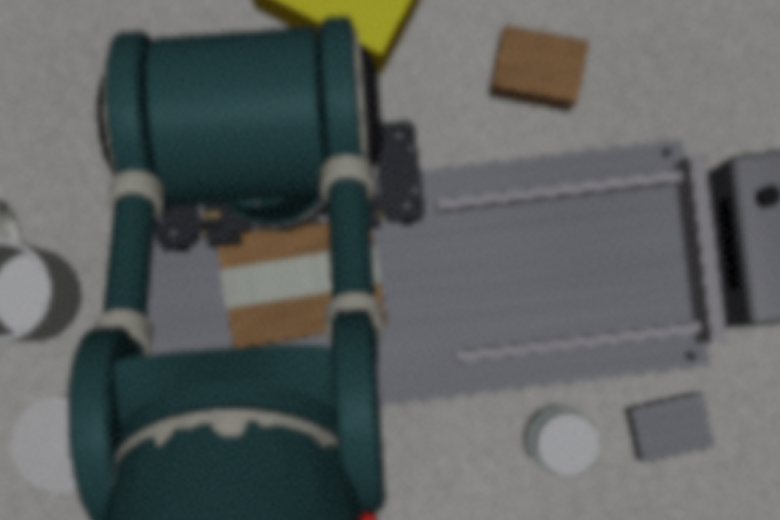

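The arm covers part of the carton, but the stripe (222,270)→(330,255) is now nearly parallel to the lane. I'll push a bit further, retreat behind it, and look again.

Run:
```python
from h import *
manip.move_linear(W(-.109,.059,.036),rate=.04); s=manip.state()
print(np.round(s["contact_force"],2),inlane(s["tool_pos"]).round(4))
manip.move_linear(W(-.109,.085,.036),rate=.1)
manip.move_linear(W(-.109,.085,.20),rate=.25)
manip.move_pose(W(-.26,0,.16),rot(EY,0))
print(pose(),manip.state()["clock"])
cv2.imwrite("pics/t3.png",cams.capture("top")["image"])
```

```text
[ 0.3  -0.23  0.9 ] [-0.1093  0.0581]
(array([-0.1154,  0.0031]), np.float64(0.02), (92.0, 120.7, 2017)) 10.5417
```

View pics/t3.png

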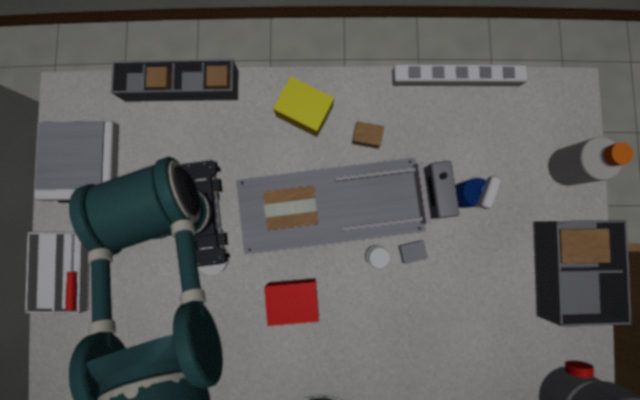

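The carton is now square (0.0°) and 3 mm off the centre line. I'll push it from behind with two fingers, stopping at the mouth to check.

Run:
```python
from h import *
manip.set_gripper(.050)
manip.move_linear(W(-.215,.003,.16),rate=.15)
manip.move_linear(W(-.215,.003,.037),rate=.15)
for x in(-.18,-.15,-.12):
    manip.move_linear(W(x,.003,.037),rate=.04); s=manip.state()
    print(x,np.round(s["contact_force"],2),inlane(s["tool_pos"]).round(4))
print(pose())
manip.move_linear(W(-.20,.003,.037),rate=.15)
manip.move_linear(W(-.26,.003,.13),rate=.2)
print(pose(),manip.state()["clock"])
```

```text
-0.18 [0.2  0.91 0.96] [-0.18   0.003]
-0.15 [-0.97 -0.57  0.1 ] [-0.1492  0.0029]
-0.12 [-0.15  0.69 -0.6 ] [-0.1194  0.0031]
(array([-0.0282,  0.003 ]), np.float64(89.95), (91.7, 78.4, 1151))
(array([-0.0492,  0.0029]), np.float64(0.1), (92.1, 120.5, 2015)) 16.7
```

Run:
```python
from h import *
manip.move_linear(W(-.15,.002,.12),rate=.2)
manip.move_linear(W(-.15,.002,.037),rate=.15)
for x in(-.05,.0,.04,.06):
    manip.move_linear(W(x,.002,.037),rate=.04)
    print(x,pose())
x=.06
for i in range(20):
    x+=.001; manip.move_linear(W(x,.002,.037),rate=.01); s=manip.state()
    f=np.array(s["contact_force"])[:2]@EX; print(round(x,4),round(f,1),end="; ")
    if abs(f)>8: break
print()
manip.move_linear(W(.0,.002,.037),rate=.1)
manip.move_linear(W(-.02,.002,.2),rate=.2)
manip.move_linear(W(-.15,.002,.25),rate=.2)
print(pose(),manip.state()["clock"])
cv2.imwrite("pics/o4.png",ortho(cams.capture("top"),.056,.45,.72,-.33,.0,2200))
```

```text
-0.05 (array([0.0621, 0.0031]), np.float64(87.93), (92.5, 37.7, 447))
0.0 (array([ 0.2161, -0.0076]), np.float64(-89.47), (109.6, 5.9, 142))
0.04 (array([ 0.0753, -0.1374]), np.float64(81.6), (46.0, 46.3, 346))
0.06 (array([ 0.0783, -0.1314]), np.float64(-18.1), (47.8, 33.5, 264))
0.061 -4.9; 0.062 -5.6; 0.063 -5.1; 0.064 -4.6; 0.065 -5.0; 0.066 -4.9; 0.067 -5.1; 0.068 -5.7; 0.069 -4.1; 0.07 -5.4; 0.071 -5.7; 0.072 -9.8; 
(array([0.1399, 0.0031]), np.float64(0.22), (92.0, 120.0, 1993)) 29.8917
```

View pics/o4.png

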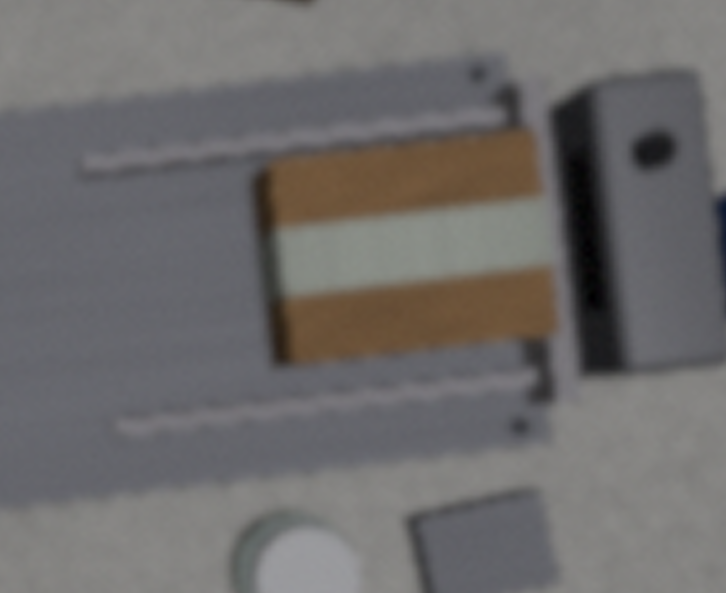

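The carton's leading end at (550,130–330) is flush with the stop and clear of both rails. The force rose right at contact (front x ≈ 0.200, y ≈ 3 mm, 0.2°), so I'm handing in.

```bash
python3 -c "
from cell import order
print(order.close_job())"
```

```text
the job is handed in; nothing more can be done
None
```

I handed the job in at about 30 s of the 69 s allowed. My last measurement put the carton's leading end against the end stop, about 3 mm off the centre line and 0.2° from square; it showed clear of both rails, and the arm was lifted away.

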